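Press the bench block into the corner of the bench stop and hold it for stamping

ROBOT

A 6-joint arm with a two-finger parallel gripper is mounted at the origin on the work surface. World frame = base frame: x ahead of the robot, y to its left, z up, the work surface at z = 0. Lengths are in mm, angles in rad, forces in N, time in s.
With the tool pointing down it reaches from about 350 to 775 mm from the base axis. Payload 7.3 kg.
Tool frame: the origin (TCP) lies at the very end of the fingers, on their centre line; the grasp point (between the pads) lies 19 mm behind it; z points along the fingers, y is the line along which they close (so a half turn about z gives the same grasp; the last joint's range is limited). The gripper opens to 92 mm and grips with 3 to 60 N. Pads are 19 mm wide; open, the fingers measure 130 mm over their backs; the gripper's body (75 mm by 190 mm) begins 47 mm behind the grasp point.
Start: joints at [-1.462, 0.342, 1.524, -0, 1.275, -0.146], TCP at [132.349, -508.064, 226.741] pointing down, gripper open.
Joint ranges: [-2.53, 2.53], [-0.77, 2.02], [0.04, 2.7], [-1, 4.14], [0.28, 2.66], [-3.11, 3.11]. Speed limits (rad/s): [2.57, 2.57, 3.14, 3.14, 3.14, 3.14].

INTERFACE

Orientations are given as [roll, pitch, yaw] about the fixed x, y, z axes, in that order (R = Rz(yaw) Ry(pitch) Rx(roll)).
In Python, from plant import get_obs, vision, workorder gives the robot as it stands.
- The arm moves only by the shell command python3 -m pendant 'ROWS' [OPENING]. ROWS is a JSON object of lists of equal length, an entry for each row: "dp": the shift along the tool's x, y, z in m, a list of three; "rotation": the turn, a rotation vector about the tool's x, y, z in rad, a list of three. A call has 1 to 8 rows; each row is the pose to reach, as a shift and turn from the pose commanded when the call began, along the tool's axes at that moment; what a row does not reach only later rows make up. A row lasts 1/8 s, in which the tool goes at most 62.5 mm and 10.7 degrees, less where a joint would pass 70% of its speed; a pose out of reach is approached as far as the arm can. A call with a gripper value outside its range is refused whole. OPENING is the finger opening in m, from 0 to 0.0918, set as the call begins (- or left out, the last holds). The fingers move at their own pace and stop on an object; the grip force is fixed at half the most. Time passes only in rows, so rows that repeat a pose let the fingers close. It gives the time, the measured TCP pose, the force, the opening and the grip force at its end, in the units of the state.
- get_obs(): the state, without advancing time (a new reading comes with each control period).
- vision.capture(name): name is "scene" or "side" or "wrist"; returns a dict with "pixels" (480x640x3 uint8, red, green, blue), "vfov" (degrees; the focal length in pixels is half the picture's height over the tangent of half this angle, whatever the lens; pixels are square), "cx", "cy" (the principal point, pixels), "pose" (4x4, takes a point from camera to world coordinates); the wrist camera has in their place "T_tool_cam" (4x4, takes a point from camera to tool coordinates, whose origin is the TCP and whose axes are the flange's). Camera axes: x right, y up, looking along -z (the intrinsics and any distortion apply to the point x, -y, -z); pixel columns grow to the right and rows downward; lengths in mm; the calibration is good to about 2 mm. The wrist camera is an equidistant fisheye: a pixel r from the principal point sees the ray r / f radians off the axis. A picture is of the moment at which its call begins: read the wrist's pose just before it. There is no depth.
- workorder.close_job(): hands the job in; it is judged then, once.
The state is a dict: "time": time; "joint_positions": joint angles; "dq": joint speeds; "tau": joint torques, N m; "tool_pos": TCP position; "tcp_rot": TCP orientation; "contact_force": force on the tool from outside, world axes, zero at the start; "moment": the same for the moment, N m; "grip_width": finger opening in mm; "finger_force": force on a finger pad.
Only numpy, scipy, OpenCV 4.12 (cv2) and the standard library are available. Lean on these libraries where they do the work, as an engineer would, in place of code of your own. Each camera call takes 0.05 s, during which the arm holds its last target. There are 200 camera calls.

TASK

Lift the oblong steel bench block off the rubber pad and lay it flat on the plywood stop board, then push it fully into the corner with its long side flush against the long wooden fence and its end against the short fence. Keep pressing it firmly against both fences at once, fingers still on it: the program finishes while holding it there. Leave all the other tools where they are.

Things in the scene. Friction and masses are not known exactly. Their poses are not given: they have to be found in the camera images.
- bench_block: loose oblong polished-steel block, 56 mm long (its x) by 40 mm wide (its y) by 36 mm high (z), about 0.6 kg, lying on the rubber pad beside the round block, 36 mm side upright; origin at the centre of its underside. To be pressed into the corner.
- rubber_pad: fixed black rubber pad, 210 mm (its x) by 130 mm (y) by 8 mm thick; origin at the centre of its underside on the table. The bench block lies at one end and the round block at the other, about 110 mm between centres; either may be at either end.
- stop_board: fixed plywood bench-stop board, 220 mm (its x) by 180 mm (y) by 12 mm thick, its top 12 mm above the table; origin at the centre of its underside. It carries two fixed dark wooden fences along its +x and +y edges, at right angles. Board and fences are waxed: steel slides on them with a friction of about 0.35.
- long_fence: fixed rigid dark-wood strip on the stop board along the board's +x edge, 166 mm long (its y), 18 mm wide (x), standing only 8 mm above the board's top; origin at the centre of its underside, on the board's top. Its inner face looks to its -x, 9 mm from the origin.
- short_fence: fixed rigid dark-wood strip on the stop board along the board's +y edge, 90 mm long (its x), 18 mm wide (y), standing only 8 mm above the board's top; origin at the centre of its underside, on the board's top. Its inner face looks to its -y, 9 mm from the origin.
- corner (a point): inner corner where the fences' inner faces meet, at the board's top, axes parallel to the board's: the long fence's face runs along -y from it, the short one's along -x. The seated block's origin is at x = -20 mm, y = -28 mm, z = 0 from here, its x axis along this y (either way round). Its top stands 28 mm above the fences: fingers gripping its upper 25 mm pass over them.
- round_block: bystander: loose round steel block, 46 mm diameter, 30 mm high, on the other end of the rubber pad; origin at the centre of its underside.
- punch: bystander: brass punch standing on the stop board near the board's corner farthest from the fences, 18 mm foot diameter, 52 mm high; origin at the centre of its foot.
- hammer: bystander: hammer lying on the right edge of the mat; origin on its underside.
- marker: bystander: marker pen 135 mm long, lying at the far edge of the mat; origin at the middle of its underside.
- pliers: bystander: pliers about 150 mm long lying at the far edge of the mat; origin under the pivot.
- snips: bystander: snips about 160 mm long lying at the far edge of the mat, left of the pliers; origin under the pivot.
- file_case: bystander: flat clear-lidded case of needle files, 200 by 130 by 22 mm, on the right of the table; origin at the centre of its underside.
There are look-alikes about, which are no part of the job. Leave any blue or yellow look-alike of the bench_block alone. Of the things that look like the rubber_pad, take the one that is farthest from the robot's base at the start.

How it is judged (in metres and radians):
On the way:
1. the bench block is lifted clear of the rubber pad by the fingers (height (world z) of bench_block above 0.035 m and contact force between bench_block and the fingers above 2 N and contact force between bench_block and rubber_pad below 0.1 N), for 0.1 s.
At the end, for the whole second after the job is handed in: Block flat on the board (within 3 mm, tilt under 0.06 rad), origin within 4 mm (3 mm inward) of its seat, long side within 0.06 rad of the long fence, pressing each fence with over 1.5 N at once, fingers on it with over 1.5 N, moving under 10 mm/s, through the last second (x of bench_block in the frame of corner between -0.024 and -0.017 m and y of bench_block in the frame of corner between -0.032 and -0.025 m and z of bench_block in the frame of corner between -0.003 and 0.003 m and angle between bench_block's own z axis and vertical below 0.06 rad and angle between the x axis of bench_block and the y axis of corner, either way round below 0.06 rad and contact force between bench_block and long_fence above 1.5 N and contact force between bench_block and short_fence above 1.5 N and contact force between bench_block and the fingers above 1.5 N and linear speed of bench_block below 0.01 m/s); the arm keeps its last pose, push and grip.
It fails at once if the round block is moved by more than 25 mm (distance of round_block from where it was at the start of the episode above 0.025 m).
It fails at once if the punch is moved by more than 25 mm (distance of punch from where it was at the start of the episode above 0.025 m).
It fails at once if the hammer, marker, pliers, snips or file case is moved by more than 25 mm (distance of any of hammer, marker, pliers, snips, file_case from where it was at the start of the episode above 0.025 m).
It also fails if it takes over 61 s, if anything falls off the work surface, if the arm or the gripper's body presses on something with over 40 N, if the wrist force passes 120 N, or if a joint passes its speed limit or range.

## Working session

There is one attempt and no reset: what is moved stays moved. The work goes in short steps, Python scripts to look and compute and a shell command to move; the robot and the scene stay as the last step left them, time stands still between calls to the robot, and variables do not carry over. Pictures are saved under pics/ and viewed, at most 10 in all, crops included, and the job is handed in when it is done.

```bash
ls; mkdir -p pics
python3 - <<'E'
from plant import get_obs, vision
import cv2,numpy as np
print(get_obs())
for n in ["scene","side"]:
    c=vision.capture(n); cv2.imwrite(f"pics/{n}0.png",c["pixels"][:,:,::-1])
    print(n,c["vfov"],c["cx"],c["cy"],c["pose"],[k for k in c])
E
```

```text
pics
{'time': 0.0, 'joint_positions': array([-1.46197838e+00,  3.42694978e-01,  1.52501196e+00,  1.41401856e-05,
        1.27542920e+00, -1.45975839e-01]), 'dq': array([-0.00108976,  0.00296687, -0.00179173, -0.00028544,  0.00051532,
        0.00135286]), 'tau': array([ 1.71470623e-03, -4.31238556e+01, -2.44221443e+01,  7.20063108e-02,
        5.60368190e-02, -1.16550486e-04]), 'tool_pos': array([ 132.31662612, -507.62437612,  226.06114627]), 'tcp_rot': array([-3.14006756e+00, -2.37888715e-04,  2.54789482e-01]), 'contact_force': array([-0.30676844,  0.17144862,  0.00404258]), 'moment': array([-0.01365118, -0.03584438,  0.01791328]), 'finger_force': 0.0, 'grip_width': 91.64298576578838}
scene 48.48138538303161 314.63253624136775 245.2800685352477 [[ 3.69883544e-01 -7.99577843e-01  4.73139976e-01  1.09226441e+03]
 [ 9.29067241e-01  3.20788404e-01 -1.84197886e-01 -3.83305133e+02]
 [-4.49726890e-03  5.07710619e-01  8.61515932e-01  1.17544027e+03]
 [ 0.00000000e+00  0.00000000e+00  0.00000000e+00  1.00000000e+00]] ['pixels', 'vfov', 'cx', 'cy', 'pose']
side 45.251310924555476 317.647099321568 229.25515423476816 [[-9.33515283e-01  1.75804539e-01 -3.12477169e-01  6.40827604e+01]
 [-3.58225836e-01 -4.93677323e-01  7.92437348e-01  8.77131290e+02]
 [-1.49488095e-02  8.51689770e-01  5.23833054e-01  7.04873315e+02]
 [ 0.00000000e+00  0.00000000e+00  0.00000000e+00  1.00000000e+00]] ['pixels', 'vfov', 'cx', 'cy', 'pose']
```

View pics/scene0.png

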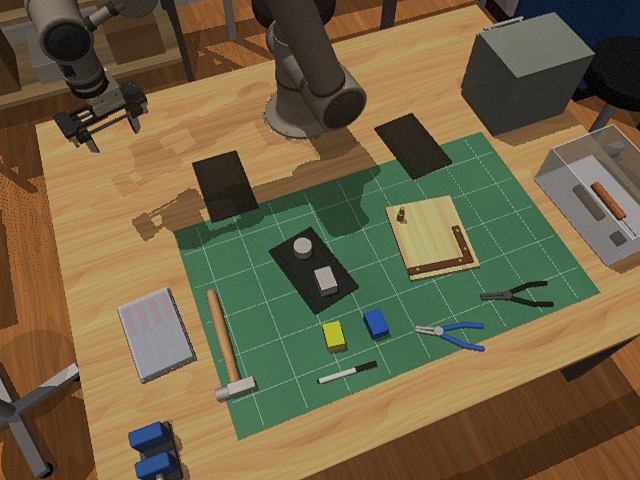

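View pics/side0.png

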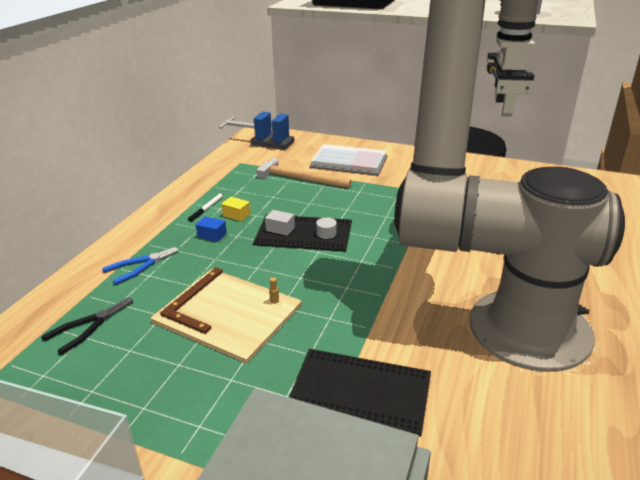

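The scene view shows three dark pads, at (225,185), (412,145) and (313,270). The last is farthest from the base at (300,110), and it carries the grey block (325,280) and the round block (303,247). The blue (376,324) and yellow (334,336) blocks are look-alikes. The board is at (433,237), with its fence corner near (460,258) and the punch at (401,214). An enlarged crop will confirm this.

Run:
```python
import cv2,numpy as np
a=cv2.imread("pics/scene0.png"); s=cv2.imread("pics/side0.png")
r=lambda i,x,y,w,h,k:cv2.resize(i[y:y+h,x:x+w],None,fx=k,fy=k,interpolation=cv2.INTER_CUBIC)
cv2.imwrite("pics/crA.png",np.hstack([r(a,265,220,100,100,4),r(a,385,190,100,100,4)]))   # x4
cv2.imwrite("pics/crB.png",np.vstack([r(s,250,195,110,60,5)[:, :550],r(s,145,260,165,100,550/165)[:300]]))
```

```text
(no output)
```

View pics/crA.png

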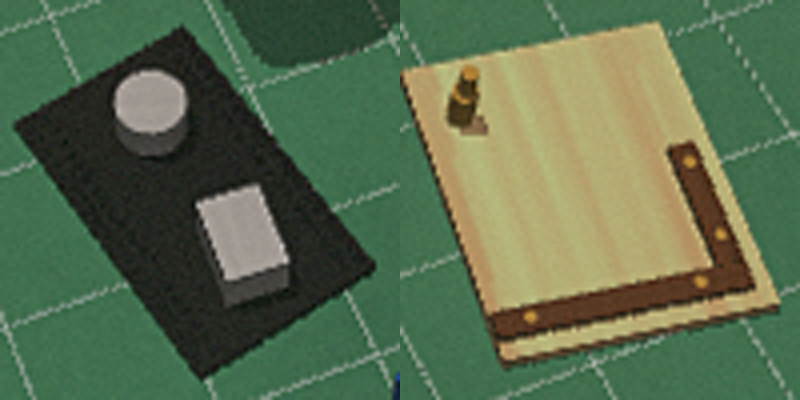

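The crop confirms it. The grey oblong block's top corners are at crop (197,203), (260,185), (288,262), (225,281), and the round one is at (150,100). The fences' inner top corner is at crop (712,268).

```bash
cat > h.py <<'E'
import numpy as np, cv2
from scipy.spatial.transform import Rotation as R
from plant import get_obs, vision
POSE=dict(scene=(48.48138538303161,314.63253624136775,245.2800685352477,np.array([[ 3.69883544e-01,-7.99577843e-01,4.73139976e-01,1.09226441e+03],[9.29067241e-01,3.20788404e-01,-1.84197886e-01,-3.83305133e+02],[-4.49726890e-03,5.07710619e-01,8.61515932e-01,1.17544027e+03],[0,0,0,1]])),)
def pix2w(uv,z,vfov,cx,cy,T,fish=False):
    f=240/np.tan(np.radians(vfov/2)); x=(uv[0]-cx)/f; y=(uv[1]-cy)/f
    if fish:
        r=np.hypot(x,y)+1e-12; d=np.array([np.sin(r)*x/r,-np.sin(r)*y/r,-np.cos(r)])
    else: d=np.array([x,-y,-1])
    d=T[:3,:3]@d; o=T[:3,3]; return o+d*(z-o[2])/d[2]
def tool(o):
    T=np.eye(4); T[:3,:3]=R.from_euler('xyz',o['tcp_rot']).as_matrix(); T[:3,3]=o['tool_pos']; return T
E
python3 - <<'E'
from h import *
def w(u,v,z,ox): return pix2w(((u+.5)/4-.5+ox[0],(v+.5)/4-.5+ox[1]),z,*POSE['scene'])
A=(265,220);B=(285,190)
P=np.array([w(*p,44,A) for p in [(197,203),(260,185),(288,262),(225,281)]])
print(P.round(1),P.mean(0),[np.linalg.norm(P[i]-P[i-1]).round(1) for i in range(4)],"yaw long",np.degrees(np.arctan2(*(P[2]+P[3]-P[0]-P[1])[[1,0]])))
print("round",w(150,100,38,A))
F=np.array([w(*p,20,B) for p in [(490,316),(712,268),(668,150)]]);print("fence inner: long end, corner, short end\n",F.round(1))
for i in(0,2):d=F[i]-F[1];print(np.linalg.norm(d),np.degrees(np.arctan2(d[1],d[0])))
Q=np.array([w(*p,12,B) for p in [(402,72),(658,22),(780,308),(502,356)]]);print(Q.round(1),[np.linalg.norm(Q[i]-Q[i-1]).round(1) for i in range(4)])
print("punch",w(460,122,12,B))
E
```

```text
[[ 535.1 -168.9   44. ]
 [ 537.8 -129.2   44. ]
 [ 591.6 -133.6   44. ]
 [ 589.3 -172.7   44. ]] [ 563.44225597 -151.10923756   44.        ] [np.float64(54.3), np.float64(39.8), np.float64(53.9), np.float64(39.2)] yaw long -4.375016504158097
round [ 454.29113224 -168.1938764    38.        ]
fence inner: long end, corner, short end
 [[603.8  49.6  20. ]
 [624.8 192.5  20. ]
 [538.3 209.8  20. ]]
144.47255332676409 -98.35877135831589
88.21225800942727 168.71492529901948
[[415.4  81.   12. ]
 [442.6 257.5  12. ]
 [662.  221.2  12. ]
 [627.9  46.9  12. ]] [np.float64(215.3), np.float64(178.6), np.float64(222.4), np.float64(177.7)]
punch [465.07815128  98.96843329  12.        ]
```

```bash
python3 -m pendant '{"dp":[[0.03,-0.014,0],[0.07,-0.033,0],[0.12,-0.056,0],[0.17,-0.079,0],[0.22,-0.103,0],[0.27,-0.126,0],[0.32,-0.150,0],[0.36,-0.168,0]],"rotation":[[0,0,0.04],[0,0,0.08],[0,0,0.12],[0,0,0.16],[0,0,0.2],[0,0,0.25],[0,0,0.29],[0,0,0.33]]}' 0.09
```

```text
time: 1.1
tool_pos: [439.6, -253.0, 226.5]
tcp_rot: [-3.141, 0.0, -0.076]
contact_force: [0.3, -1.1, 0.0]
grip_width: 90.1
finger_force: 0.0
```

```bash
python3 -m pendant '{"dp":[[0.03,-0.03,0],[0.06,-0.06,0.01],[0.09,-0.09,0.02],[0.115,-0.111,0.03],[0.115,-0.111,0.03],[0.115,-0.111,0.03]],"rotation":[[0,0,0],[0,0,0],[0,0,0],[0,0,0],[0,0,0],[0,0,0]]}'
python3 - <<'E'
from h import *
o=get_obs(); c=vision.capture("wrist"); np.set_printoptions(suppress=True,precision=4)
print(o['tool_pos'],o['tcp_rot'],{k:v for k,v in c.items() if k!='pixels'})
cv2.imwrite("pics/w1.png",c["pixels"][:,:,::-1])
import pickle; pickle.dump((o,c),open("w1.pkl","wb"))
E
```

```text
time: 1.85
tool_pos: [560.9, -153.0, 196.5]
tcp_rot: [3.141, 0.001, -0.075]
contact_force: [-0.1, -1.2, 0.8]
grip_width: 89.9
finger_force: 0.0
[ 560.8536 -152.9747  196.504 ] [ 3.1414  0.0009 -0.0751] {'vfov': 65.70646984690485, 'cx': 319.99430369078596, 'cy': 240.8035731216003, 'T_tool_cam': array([[  -0.0001,    0.9561,    0.2931,   78.6086],
       [   1.    ,    0.    ,    0.0003,   -0.1742],
       [   0.0002,    0.2931,   -0.9561, -158.9489],
       [   0.    ,    0.    ,    0.    ,    1.    ]])}
```

View pics/w1.png

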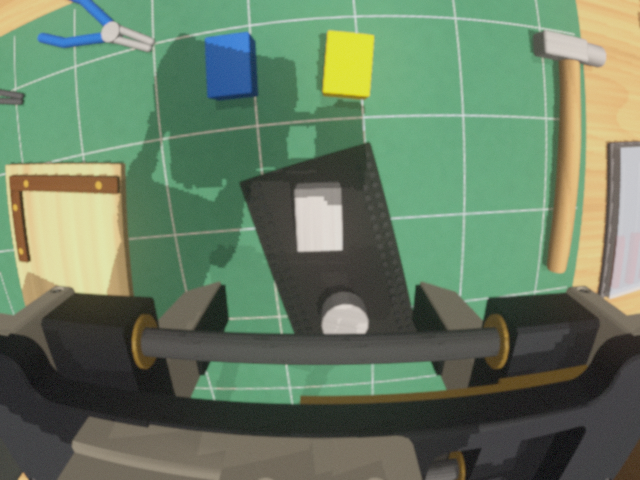

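Wrist view: the steel block's top corners are near (296,193), (341,193), (343,251), (298,252), almost aligned with the fingers. The board is on the left.

Run:
```python
from h import *
import pickle; o,c=pickle.load(open("w1.pkl","rb"))
T=tool(o)@c['T_tool_cam']
w=lambda p,z:pix2w(p,z,c['vfov'],c['cx'],c['cy'],T,True)
g=cv2.cvtColor(c['pixels'],cv2.COLOR_RGB2GRAY)
m=(g>165).astype(np.uint8); m[:, :270]=0; m[:,370:]=0; m[:180]=0; m[265:]=0
cnt=max(cv2.findContours(m,0,1)[0],key=cv2.contourArea); print(cv2.minAreaRect(cnt))
W=np.array([w(p[0],44)[:2] for p in cnt],np.float32); print("code",cv2.minAreaRect(W))
P=np.array([w(p,44) for p in [(296,193),(341,193),(343,251),(298,252)]])
print(P.round(1),P.mean(0),[np.linalg.norm(P[i]-P[i-1]).round(1) for i in range(4)])
```

```text
((318.0, 223.0), (54.0, 46.0), 90.0)
code ((559.60302734375, -151.224365234375), (39.240970611572266, 48.62588119506836), 86.57340240478516)
[[ 587.8 -134.3   44. ]
 [ 584.9 -172.4   44. ]
 [ 532.9 -171.1   44. ]
 [ 535.  -131.2   44. ]] [ 560.13869833 -152.27075472   44.        ] [np.float64(52.8), np.float64(38.2), np.float64(51.9), np.float64(39.9)]
```

Both measurements agree with the scene estimate: centre about (561,-152), yaw about -0.07. I'll go straight down and grip.

```bash
python3 -m pendant '{"dp":[[0.0005,-0.001,0.03],[0.0005,-0.001,0.07],[0.0005,-0.001,0.11],[0.0005,-0.001,0.14],[0.0005,-0.001,0.165],[0.0005,-0.001,0.176],[0.0005,-0.001,0.176],[0.0005,-0.001,0.176]],"rotation":[[0,0,0],[0,0,0],[0,0,0],[0,0,0],[0,0,0],[0,0,0],[0,0,0],[0,0,0]]}' && python3 -m pendant '{"dp":[[0,0,0],[0,0,0],[0,0,0],[0,0,0],[0,0,0],[0,0,0],[0,0,0],[0,0,0]],"rotation":[[0,0,0],[0,0,0],[0,0,0],[0,0,0],[0,0,0],[0,0,0],[0,0,0],[0,0,0]]}' 0.02
```

```text
time: 2.9
tool_pos: [562.6, -152.3, 22.0]
tcp_rot: [3.141, -0.002, -0.076]
contact_force: [0.0, -0.7, -0.4]
grip_width: 89.7
finger_force: 0.0
time: 3.9
tool_pos: [561.9, -151.8, 20.7]
tcp_rot: [3.142, 0.0, -0.075]
contact_force: [0.9, -0.3, -1.0]
grip_width: 40.0
finger_force: 29.7
```

Gripped at 40.0 mm with 30 N. Now I'll lift.

```bash
python3 -m pendant '{"dp":[[0,0,-0.01],[0,0,-0.03],[0,0,-0.055],[0,0,-0.08],[0,0,-0.1],[0,0,-0.11]],"rotation":[[0,0,0],[0,0,0],[0,0,0],[0,0,0],[0,0,0],[0,0,0]]}' && python3 -m pendant '{"dp":[[-0.001,-0.01,0],[-0.002,-0.03,0],[-0.003,-0.055,0],[-0.004,-0.08,0],[-0.005,-0.105,0],[-0.006,-0.13,0],[-0.006,-0.145,0],[-0.006,-0.15,0]],"rotation":[[0,0,-0.05],[0,0,-0.15],[0,0,-0.27],[0,0,-0.4],[0,0,-0.52],[0,0,-0.64],[0,0,-0.72],[0,0,-0.74]]}'
```

```text
time: 4.65
tool_pos: [561.9, -151.7, 131.7]
tcp_rot: [3.141, -0.0, -0.075]
contact_force: [-0.3, 0.3, -6.6]
grip_width: 39.8
finger_force: 29.7
time: 5.65
tool_pos: [566.3, -0.2, 129.5]
tcp_rot: [-3.14, 0.002, 0.668]
contact_force: [0.2, -0.5, -5.8]
grip_width: 40.2
finger_force: 29.7
```

```bash
python3 -m pendant '{"dp":[[0.006,-0.007,0],[0.02,-0.023,0],[0.035,-0.041,0],[0.05,-0.059,0],[0.065,-0.076,0],[0.08,-0.094,0],[0.09,-0.106,0],[0.095,-0.112,0]],"rotation":[[0,0,-0.05],[0,0,-0.15],[0,0,-0.27],[0,0,-0.4],[0,0,-0.52],[0,0,-0.64],[0,0,-0.72],[0,0,-0.743]]}' && python3 -m pendant '{"dp":[[0,0,0],[0,0,0]],"rotation":[[0,0,0],[0,0,0]]}'
python3 - <<'E'
from h import *
import pickle
o=get_obs(); c=vision.capture("wrist"); cv2.imwrite("pics/w2.png",c["pixels"][:,:,::-1]); pickle.dump((o,c),open("w2.pkl","wb"))
E
```

```text
time: 6.65
tool_pos: [572.7, 145.6, 130.3]
tcp_rot: [-3.141, 0.0, 1.41]
contact_force: [0.0, -0.2, -6.0]
grip_width: 39.9
finger_force: 29.7
time: 6.9
tool_pos: [573.0, 144.3, 130.6]
tcp_rot: [-3.141, 0.0, 1.407]
contact_force: [0.4, 0.3, -5.6]
grip_width: 39.7
finger_force: 29.7
```

View pics/w2.png

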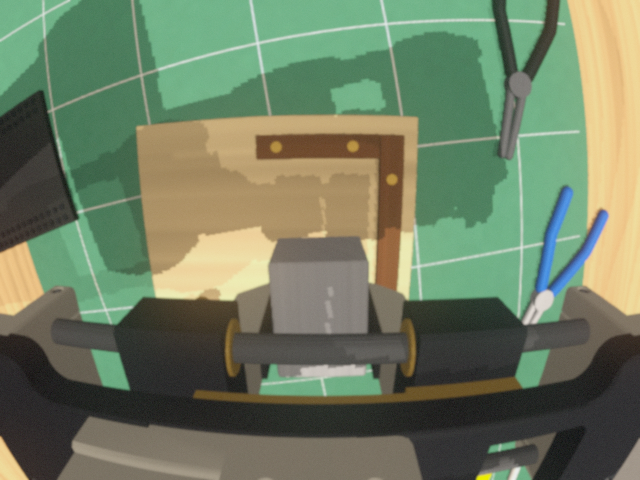

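The wrist view shows the held block level, with its end face at (320,237-275). The inner edge of the short fence is at row ≈159 (u 257–378). The inner edge of the long fence is at column ≈378 (v 159–283).

Run:
```python
from h import *
import pickle; o,c=pickle.load(open("w2.pkl","rb"))
T=tool(o)@c['T_tool_cam']
w=lambda p,z:pix2w(p,z,c['vfov'],c['cx'],c['cy'],T,True)[:2]
g=c['pixels'][:,:,0].astype(float)
def edge(l,s): 
    d=np.abs(np.diff(l)); k=d.argmax(); k0=max(k-2,0); return s+.5+(d[k0:k+3]*np.arange(k0,k0+len(d[k0:k+3]))).sum()/d[k0:k+3].sum()
L=[(edge(g[v-1:v+2,366:388].mean(0),366),v) for v in range(175,275,12)]
S=[(u,edge(g[148:170,u-1:u+2].mean(1),148)) for u in range(264,366,12)]
print(np.round(L,1).tolist(),np.round(S,1).tolist())
WL=np.array([w(p,12) for p in L]);WS=np.array([w(p,12) for p in S])
def fit(P): 
    vx,vy,x,y=cv2.fitLine(P.astype(np.float32),cv2.DIST_HUBER,0,.01,.01).ravel(); return np.array([x,y]),np.array([vx,vy])
pl,dl=fit(WL);ps,ds=fit(WS)
k=np.linalg.solve(np.c_[dl,-ds],ps-pl); cor=pl+k[0]*dl
print("corner",cor,"ang",np.degrees(np.arctan2(dl[1],dl[0])),np.degrees(np.arctan2(ds[1],ds[0])))
print(o['tool_pos'],o['tcp_rot'])
b=np.arctan2(dl[1],dl[0]); yb=dl*np.sign(dl[1]); xb=np.array([yb[1],-yb[0]])
print("board angle",b,"tcp in corner",(o['tool_pos'][:2]-cor)@np.c_[xb,yb])
# held block: bottom edge of end face rows ~?, top far-end
zb=130.6-12
for p in [(272,275),(367,275),(277,239),(362,239)]: print(w(p,zb+36 if p[1]>250 else zb)-o['tool_pos'][:2])
```

```text
[[378.3, 175.0], [377.3, 187.0], [377.3, 199.0], [377.0, 211.0], [376.3, 223.0], [376.3, 235.0], [376.0, 247.0], [375.6, 259.0], [368.4, 271.0]] [[264.0, 158.9], [276.0, 158.8], [288.0, 158.5], [300.0, 157.9], [312.0, 157.8], [324.0, 157.8], [336.0, 157.7], [348.0, 157.9], [360.0, 158.2]]
corner [625.147  195.6631] ang 80.32074 -9.034874
[572.95314633 144.34042975 130.58435286] [-3.14147571e+00  4.43567248e-04  1.40650397e+00]
board angle 1.4018614 tcp in corner [-42.82180607 -59.36754006]
[-15.52684881  27.00411024]
[21.40127785 20.88926813]
[-16.69797046  31.22495571]
[23.74920318 24.52115816]
```

```bash
python3 -m pendant '{"dp":[[0,0,0.02],[0,0,0.045],[0,0,0.07],[0,0,0.09],[0,0,0.1],[0,0,0.103],[0,0,0.104],[0,0,0.104]],"rotation":[[0,0,0],[0,0,0],[0,0,0],[0,0,0],[0,0,0],[0,0,0],[0,0,0],[0,0,0]]}' && python3 -m pendant '{"dp":[[0,0,0.0003],[0,0,0.0006],[0,0,0.001],[0,0,0.001]],"rotation":[[0,0,0],[0,0,0],[0,0,0],[0,0,0]]}'
```

```text
time: 7.95
tool_pos: [573.4, 145.1, 27.4]
tcp_rot: [3.14, -0.0, 1.408]
contact_force: [0.4, -0.4, -5.4]
grip_width: 39.9
finger_force: 29.7
time: 8.45
tool_pos: [572.9, 145.0, 25.7]
tcp_rot: [-3.142, 0.0, 1.408]
contact_force: [-0.2, -0.1, -6.0]
grip_width: 39.9
finger_force: 29.7
```

```bash
python3 -m pendant '{"dp":[[0,0,0.0003],[0,0,0.0005],[0,0,0.0008],[0,0,0.0008]],"rotation":[[0,0,0],[0,0,0],[0,0,0],[0,0,0]]}' && python3 -m pendant '{"dp":[[0,0,0.0003],[0,0,0.0005],[0,0,0.0005],[0,0,0.0005]],"rotation":[[0,0,0],[0,0,0],[0,0,0],[0,0,0]]}'
```

```text
time: 8.95
tool_pos: [572.9, 145.0, 24.9]
tcp_rot: [-3.142, 0.0, 1.408]
contact_force: [0.2, -0.6, -5.6]
grip_width: 39.9
finger_force: 29.7
time: 9.45
tool_pos: [573.0, 145.0, 24.7]
tcp_rot: [3.141, 0.0, 1.408]
contact_force: [-3.1, -0.4, -0.5]
grip_width: 39.8
finger_force: 29.7
```

Touchdown: Fz went from -5.6 to -0.5 N at z 24.7, as predicted. Now I'll slide toward the corner.

```bash
python3 -m pendant '{"dp":[[0.003,0.002,0],[0.007,0.005,0],[0.011,0.008,0],[0.015,0.011,0],[0.019,0.014,0],[0.023,0.017,0],[0.026,0.019,0],[0.026,0.019,0]],"rotation":[[0,0,0],[0,0,0],[0,0,0],[0,0,0],[0,0,0],[0,0,0],[0,0,0],[0,0,0]]}' && python3 -m pendant '{"dp":[[0,0.001,0],[0,0.0015,0],[0,0.002,0],[0,0.0025,0],[0,0.0025,0]],"rotation":[[0,0,0],[0,0,0],[0,0,0],[0,0,0],[0,0,0]]}'
```

```text
time: 10.45
tool_pos: [596.6, 168.1, 24.7]
tcp_rot: [3.14, -0.001, 1.408]
contact_force: [-1.0, -1.0, 3.9]
grip_width: 39.6
finger_force: 29.7
time: 11.08
tool_pos: [597.7, 167.9, 24.6]
tcp_rot: [-3.14, -0.001, 1.408]
contact_force: [-4.7, 1.7, 6.8]
grip_width: 39.8
finger_force: 29.7
```

```bash
python3 -m pendant '{"dp":[[0,0.0005,-0.0002],[0,0.001,-0.0003],[0,0.001,-0.0003]],"rotation":[[0,0,0],[0,0,0],[0,0,0]]}' && python3 -m pendant '{"dp":[[0,0.0005,0],[0,0.001,0],[0,0.001,0]],"rotation":[[0,0,0],[0,0,0],[0,0,0]]}' && python3 -m pendant '{"dp":[[0,0.0005,0],[0,0.001,0],[0,0.001,0]],"rotation":[[0,0,0],[0,0,0],[0,0,0]]}'
```

```text
time: 11.45
tool_pos: [599.2, 167.5, 24.7]
tcp_rot: [-3.141, -0.0, 1.408]
contact_force: [-3.1, 3.2, 4.3]
grip_width: 39.6
finger_force: 29.7
time: 11.82
tool_pos: [600.1, 167.1, 24.7]
tcp_rot: [-3.141, -0.0, 1.408]
contact_force: [-4.3, 2.8, 4.9]
grip_width: 40.0
finger_force: 29.7
time: 12.2
tool_pos: [600.2, 167.1, 24.7]
tcp_rot: [-3.139, 0.0, 1.408]
contact_force: [-8.0, 3.5, 7.2]
grip_width: 40.0
finger_force: 29.7
```

Long fence reached: motion stopped with Fx -8 N, corner x ≈ -19.9. Now push along tool x toward the short fence.

```bash
python3 -m pendant '{"dp":[[0.0005,0,-0.0002],[0.001,0,-0.0002],[0.0015,0,-0.0002],[0.002,0,-0.0002],[0.002,0,-0.0002]],"rotation":[[0,0,0],[0,0,0],[0,0,0],[0,0,0],[0,0,0]]}' && python3 -m pendant '{"dp":[[0.0005,0,0],[0.001,0,0],[0.0015,0,0],[0.0015,0,0]],"rotation":[[0,0,0],[0,0,0],[0,0,0],[0,0,0]]}' && python3 -m pendant '{"dp":[[0.0005,0,0],[0.001,0,0],[0.001,0,0]],"rotation":[[0,0,0],[0,0,0],[0,0,0]]}'
```

```text
time: 12.82
tool_pos: [600.3, 167.4, 24.7]
tcp_rot: [-3.139, 0.003, 1.407]
contact_force: [-8.9, -4.1, 8.5]
grip_width: 40.0
finger_force: 29.7
time: 13.32
tool_pos: [600.7, 168.3, 24.6]
tcp_rot: [-3.139, 0.003, 1.407]
contact_force: [-8.7, -5.4, 7.3]
grip_width: 39.9
finger_force: 29.9
time: 13.7
tool_pos: [600.9, 169.1, 24.6]
tcp_rot: [-3.139, 0.003, 1.407]
contact_force: [-8.0, -6.0, 6.9]
grip_width: 40.0
finger_force: 29.9
```

```bash
python3 -m pendant '{"dp":[[0.0005,0,0],[0.001,0,0],[0.001,0,0]],"rotation":[[0,0,0],[0,0,0],[0,0,0]]}' && python3 -m pendant '{"dp":[[0.0005,0,0],[0.001,0,0],[0.001,0,0]],"rotation":[[0,0,0],[0,0,0],[0,0,0]]}' && python3 -m pendant '{"dp":[[0.0005,0,0],[0.001,0,0],[0.001,0,0]],"rotation":[[0,0,0],[0,0,0],[0,0,0]]}'
```

```text
time: 14.08
tool_pos: [601.0, 170.0, 24.6]
tcp_rot: [-3.139, 0.003, 1.407]
contact_force: [-6.9, -7.6, 8.1]
grip_width: 39.6
finger_force: 29.9
time: 14.45
tool_pos: [601.0, 170.2, 24.6]
tcp_rot: [-3.138, 0.005, 1.407]
contact_force: [-8.1, -9.5, 9.0]
grip_width: 39.7
finger_force: 29.9
time: 14.82
tool_pos: [601.0, 170.3, 24.6]
tcp_rot: [-3.138, 0.006, 1.408]
contact_force: [-9.1, -13.1, 9.4]
grip_width: 39.7
finger_force: 29.9
```

Both contacts are made: motion stopped at y 170.2 with Fy rising. Next I'll add push on the long fence and relieve the downward load.

```bash
python3 -m pendant '{"dp":[[0,0.0005,-0.0002],[0,0.001,-0.0004],[0.0003,0.0015,-0.0005],[0.0003,0.0015,-0.0005]],"rotation":[[0,0,0],[0,0,0],[0,0,0],[0,0,0]]}' && python3 -m pendant '{"dp":[[0.0003,0.0005,0],[0.0003,0.0005,0],[0.0003,0.0005,0],[0.0003,0.0005,0],[0.0003,0.0005,0],[0.0003,0.0005,0]],"rotation":[[0,0,0],[0,0,0],[0,0,0],[0,0,0],[0,0,0],[0,0,0]]}'
python3 - <<'E'
from h import *
o=get_obs(); print(o['moment'])
a=vision.capture("scene")["pixels"][200:290,380:490,::-1]; s=vision.capture("wrist")["pixels"][100:400,200:450,::-1]
a=cv2.resize(a,None,fx=4,fy=4,interpolation=2); s=cv2.resize(s,(300,360))
cv2.imwrite("pics/fin.png",np.hstack([a,s]))
E
```

```text
time: 15.32
tool_pos: [601.1, 170.3, 24.7]
tcp_rot: [-3.135, 0.007, 1.408]
contact_force: [-12.6, -13.4, 9.9]
grip_width: 39.6
finger_force: 30.0
time: 16.08
tool_pos: [601.1, 170.3, 24.7]
tcp_rot: [-3.134, 0.008, 1.408]
contact_force: [-14.6, -14.3, 12.5]
grip_width: 39.9
finger_force: 30.0
[-2.26908391  2.30187449  0.00759504]
```

View pics/fin.png

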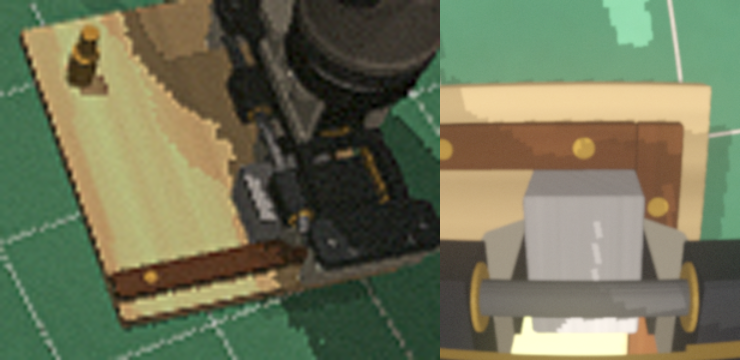

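The picture shows the block flat, with its end flush on the short fence and its side along the long fence. The punch is untouched. I'll check that it holds steady, then hand it in.

```bash
python3 -m pendant '{"dp":[[0,0,0],[0,0,0],[0,0,0],[0,0,0],[0,0,0],[0,0,0],[0,0,0],[0,0,0]],"rotation":[[0,0,0],[0,0,0],[0,0,0],[0,0,0],[0,0,0],[0,0,0],[0,0,0],[0,0,0]]}' && python3 -c "
from plant import workorder; print(workorder.close_job())"
```

```text
time: 17.18
tool_pos: [601.1, 170.4, 24.7]
tcp_rot: [-3.134, 0.008, 1.408]
contact_force: [-14.4, -14.8, 12.6]
grip_width: 39.8
finger_force: 30.0
the job is handed in; nothing more can be done
None
```

I handed the job in at about 17 s with the steel block gripped and held flat in the corner, pressing about 12 N toward the long fence and 17 N toward the short one (wrist force, friction included); no pass or fail verdict came back.

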